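# Load the bobbin winder and hold its sprung cage arm wound to the stop

### The arm

A 6-joint arm with a two-finger parallel gripper is mounted at the origin on the work surface. World frame = base frame: x ahead of the robot, y to its left, z up, the work surface at z = 0. Lengths are in m, angles in degrees, forces in N, time in s.
With the tool pointing down it reaches from about 0.4 to 0.825 m from the base axis. Payload 7 kg.
Tool frame: the origin (TCP) lies at the very end of the fingers, on their centre line; the grasp point (between the pads) lies 19 mm behind it; z points along the fingers, y is the line along which they close (so a half turn about z gives the same grasp; the last joint's range is limited). The gripper opens to 88 mm and grips with 3 to 60 N. Pads are 19 mm wide; open, the fingers measure 130 mm over their backs; the gripper's body (78 mm by 193 mm) begins 47 mm behind the grasp point.
Start: joints at [88.757, 20.546, 0.682, 0, -70.136, -16.507], TCP at [0.206, 0.643, 0.227] pointing down, gripper open.
Joint ranges: [-176.03, 176.03], [-82.01, 121.73], [-58.28, 71.71], [-173.87, 95.51], [-174.79, -0.11], [-173.66, 173.66]. Speed limits (degrees/s): [136.94, 136.94, 172.46, 180, 180, 180].

### API

Orientations are given as [roll, pitch, yaw] about the fixed x, y, z axes, in that order (R = Rz(yaw) Ry(pitch) Rx(roll)).
In Python, from plant import r gives the robot as it stands. The module is installed in compiled form; this text tells all that it offers.
- The arm moves only by the tool jog_arm, never from a script. Its arguments are lists of equal length, an entry for each row: "travel": the shift along the tool's x, y, z each as a share of 50 cm, from -1 to 1, a list of three; "dr": the turn, a rotation vector about the tool's x, y, z each as a share of 360 degrees, from -1 to 1, a list of three; "claw": the opening, from 0 (shut) to 1 (fully open). A call has exactly 10 rows; each row is the pose to reach, as a shift and turn from the pose commanded when the call began, along the tool's axes at that moment, turning the shorter way round; what a row does not reach only later rows make up. A row lasts 1/8 s, in which the tool goes at most 62.5 mm and 10.7 degrees, less where a joint would pass 70% of its speed; a pose out of reach is approached as far as the arm can. A call with a number of a shift or a turn outside -1 to 1 is refused whole. A call with a gripper value outside its range is refused whole. The fingers move at their own pace and stop on an object; "newtons" is the grip in N (left out, the last holds). Time passes only in rows, so rows that repeat a pose let the fingers close, or fill a call up. It gives the time, the measured TCP pose, the force, the opening and the grip force at its end, in the units of the state.
- r.get_state(): the state, without advancing time (a new reading comes with each control period).
- r.capture(name): name is "side" or "top" or "wrist"; returns a dict with "pixels" (400x640x3 uint8, red, green, blue), "range_z" (400x640 float32, m along the optical axis (not along the pixel's ray), 0 where there is no reading), "fx", "fy", "cx", "cy" (pixels), "dist_coeffs" ([k1, k2, p1, p2, k3] as OpenCV has them; the pictures are not rectified), "position" and "attitude" of the camera in the world; the wrist camera has in their place "hand_eye" (4x4, takes a point from camera to tool coordinates, whose origin is the TCP and whose axes are the flange's). Camera axes: x right, y up, looking along -z (the intrinsics and any distortion apply to the point x, -y, -z); pixel columns grow to the right and rows downward; lengths in m; the calibration is good to about 2 mm. A picture is of the moment at which its call begins: read the wrist's pose just before it.
- r.close_job(): hands the job in; it is judged then, once.
Trained networks look in the newest picture that a camera, given by its name, has taken for a name from the list of things; names that differ only in an ending like _2 or _b are one class to them, and where a whole thing is asked for, a point or a joint stands for the part that bears it (a point fixed in the world has none). Each returns a list of dicts, best first, with "conf" (0 to 1); they miss things now and then, are a little off and sometimes report something else, mostly with a low value. They report only what shows in the picture. A call takes as long as a camera call. They do not tell look-alikes from the thing itself.
- r.boxes_of(name, camera): "extent" ([left, top, right, bottom] in pixels, round what is visible of it).
- r.regions_of(name, camera): "pixels" (400x640 bool, what is visible of it) and "extent" ([left, top, right, bottom] in pixels, round what is visible of it).
- r.tip_of(name, camera): "at" ([column, row] in pixels: a listed point, or the origin of a listed thing).
The state is a dict: "time_s": time; "joints": joint angles; "qd": joint speeds; "joint_torque": joint torques, N m; "tcp_pos": TCP position; "eef_rot": TCP orientation; "contact_force": force on the tool from outside, world axes, zero at the start; "moment": the same for the moment, N m; "gripper_width": finger opening in m; "gripper_force": force on a finger pad.
Only numpy, scipy, OpenCV 4.12 (cv2) and the standard library are available. Lean on these libraries where they do the work, as an engineer would, in place of code of your own. Each camera call takes 0.05 s, during which the arm holds its last target. There are 200 camera calls.

### The job

Stand the empty white spool upright on the bobbin winder's spindle, pushed fully home, and let go of it. Then swing the winder's spring-loaded cage arm round by its post until it rests against its forward stop, pointing towards the front (robot side) of the winder, and finish while still holding it there, because it springs back if released. Leave the other things on the table where they are.

Things in the scene. Friction and masses are not known exactly. Their poses are not given: they have to be found in the camera images.
- winder: Bobbin winder fixed to the table: grey block 170 (x) by 250 (y) by 30 mm high, yaw within 0.45 rad. Origin on the table, in its own frame the block spans x -85 to 85, y -120 to 130 mm; own x points away from the robot at yaw 0. Upright spindle at (0, -65) mm, pivot of the cage arm at (40, 20) mm, a thin wire guide 103 mm high at (75, -65) mm.
- seat (a point): Foot of the winder's spindle: centre of the steel seat disc (54 mm across), on its upper face, 36 mm above the table. The spindle is a steel pin 10 mm in diameter rising 46 mm above this point, its top 7 mm tapered. A spool fully home stands on this disc.
- pivot (a point): Point on the vertical hinge axis of the cage arm, on top of the base block, 30 mm above the table. The round pivot body here is 48 mm across and its top is 75 mm above the table.
- cage_post (a point): Middle of the upright steel post at the free end of the cage arm: 14 mm in diameter, 45 mm high, from 66 to 111 mm above the table, 110 mm from the hinge axis. On the winder nothing else over 67 mm high is within 50 mm of it. The arm below it is two aluminium plates 22 mm wide with black rollers between, 46 to 66 mm above the table.
- cage (a joint): Angle of the cage arm (rad) about the vertical: 0 at rest, grows counter-clockwise seen from above to 1.1 at the hard forward stop. At 0 the arm points from the pivot in direction 2.04 rad from the winder's own x (to its left, a little forward); at 1.1 it points along own -x. A spring drives it back to 0: about 3 N at the post at rest, 7 N at the stop.
- spool_center (a point): Centre (half-way up, on its axis) of the empty white plastic spool: a plain tube 32 mm outer diameter and 70 mm tall with a foot flange 50 mm across and 5 mm thick at the lower end, and a 14 mm bore right through. It stands upright on the table at the start, flange down, this point 35 mm up; about 60 g. z is its axis.
- reel: Bystander: solid short wooden reel with two flanges, 46 mm across, 38 mm high, no bore. Origin under its centre.
- jar: Bystander: closed white plastic jar, 48 mm across, 75 mm high. Origin under its centre.
- stamp: Bystander: wooden printing stamp, 60 by 50 mm with a grip, 52 mm high. Origin under its centre.
- brush: Bystander: paint brush 200 mm long lying flat.
- bowl: Bystander: white ceramic bowl 100 mm across, 40 mm high. Origin under its centre.
- tin: Bystander: paint tin 74 mm across, 100 mm high. Origin under its centre.
Mind the look-alikes: they are no part of the job. What is shaped like the part that bears spool_center but orange or turquoise is not meant.

How it is judged:
By the outcome, as a careful person would: the job done as asked, in the order asked, and still so for the second after the job is handed in, while the arm keeps its last pose, push and grip.
It also fails if it takes over 56 s, if anything falls off the work surface, if the arm or the gripper's body presses on something with over 40 N, if the wrist force passes 120 N, or if a joint passes its speed limit or range.

## Working session

There is one attempt and no reset: what is moved stays moved. The work goes in short steps, Python scripts to look and compute and a tool call to move; the robot and the scene stay as the last step left them, time stands still between calls to the robot, and variables do not carry over. Pictures are saved under pics/ and viewed, at most 10 in all, crops included, and the job is handed in when it is done.

Besides the shell and the picture viewer there is one more tool, called after "Request:" in YAML: its name, and indented under it one key for each argument. jog_arm: Moves the arm, as the interface text tells. Its arguments: {"type":"object","properties":{"travel":{"type":"array"},"dr":{"type":"array"},"claw":{"type":"array"},"newtons":{"type":"number"}},"required":["travel","dr","claw"]}

```bash
mkdir -p pics; cat > h.py <<'E'
import numpy as np, cv2
from scipy.spatial.transform import Rotation as R
from plant import r
def pose():
    s=r.get_state(); return np.array(s['tcp_pos']),R.from_euler('xyz',s['eef_rot'],degrees=True)
def cam(n):
    p,q=pose(); c=r.capture(n)
    if 'hand_eye' in c:
        T=np.eye(4);T[:3,:3]=q.as_matrix();T[:3,3]=p; c['T']=T@np.array(c['hand_eye'])
    else:
        a=np.array(c['attitude']); T=np.eye(4)
        T[:3,:3]=a if a.shape==(3,3) else (R.from_quat(a) if a.size==4 else R.from_euler('xyz',a,degrees=True)).as_matrix()
        T[:3,3]=c['position']; c['T']=T
    c['K']=np.array([[c['fx'],0,c['cx']],[0,c['fy'],c['cy']],[0,0,1.]])
    return c
def ray(c,uv):
    n=cv2.undistortPoints(np.array(uv,float).reshape(-1,1,2),c['K'],np.array(c['dist_coeffs'],float)).reshape(-1,2)
    return np.c_[n[:,0],-n[:,1],-np.ones(len(n))]
def atz(c,uv,z):
    d=ray(c,uv)@c['T'][:3,:3].T; o=c['T'][:3,3]; return o+d*((z-o[2])/d[:,2])[:,None]
def cloud(c,mask):
    v,u=np.nonzero(mask&(c['range_z']>0)); d=ray(c,np.c_[u,v])*c['range_z'][v,u][:,None]
    return d@c['T'][:3,:3].T+c['T'][:3,3], c['pixels'][v,u]
def save(c,n): cv2.imwrite('pics/'+n,c['pixels'][:,:,::-1])
def tool(dw):  # world shift -> tool travel share
    p,q=pose(); return np.round(q.inv().apply(dw)/0.5,4)
E
python3 - <<'E'
from h import *
np.set_printoptions(precision=4,suppress=True)
print(r.get_state())
ims=[]
for n in ['top','side']:
    c=cam(n); save(c,n+'0.png')
    print(n,c['position'],c['attitude'])
    for nm,z in [('seat',.036),('pivot',.03),('cage_post',.0885),('spool_center',.035),('winder',0)]:
        for d in r.tip_of(nm,n)[:4]: print(nm,d['conf'],np.round(d['at']),atz(c,[d['at']],z)[0])
    for d in r.regions_of('spool_center',n)[:5]:
        P,C=cloud(c,d['pixels']); print('reg',d['conf'],d['extent'],np.median(P,0),P.max(0),np.median(C,0))
E
```

```text
{'time_s': 0.0, 'joints': array([ 88.7572,  20.5913,   0.6339,  -0.0182, -70.1364, -16.5069]), 'qd': array([ 0.1271,  0.0124,  0.0023,  0.0064, -0.0139,  0.0343]), 'joint_torque': array([ -0.0013, -58.271 ,  29.3048,   6.9974,   0.0068,  -0.0002]), 'tcp_pos': array([0.2057, 0.6424, 0.2256]), 'eef_rot': array([179.9052,  -0.0103, -17.7559]), 'contact_force': array([-0.3377,  0.6091, -0.4054]), 'moment': array([ 0.0068, -0.0308, -0.0504]), 'gripper_force': 0.0, 'gripper_width': 0.08740332899588252}
top [0.4909 0.0612 1.1504] [  5.238    0.5948 -89.4019]
seat 0.69 [335. 212.] [0.5662 0.033  0.036 ]
pivot 0.95 [306. 188.] [0.628  0.1094 0.03  ]
cage_post 0.25 [476. 232.] [ 0.5182 -0.313   0.0885]
spool_center 0.87 [429. 251.] [ 0.4687 -0.2093  0.035 ]
spool_center 0.58 [400. 247.] [ 0.4787 -0.1331  0.035 ]
winder 0.62 [312. 203.] [0.5934 0.0934 0.    ]
reg 0.76 [417.8, 242.1, 439.9, 266.0] [ 0.4626 -0.203   0.0246] [ 0.4865 -0.184   0.075 ] [211. 206. 198.]
reg 0.75 [386.3, 236.8, 404.5, 256.1] [ 0.4787 -0.118   0.0235] [ 0.5042 -0.0997  0.0767] [240.  130.5   0. ]
reg 0.58 [396.7, 274.7, 418.2, 290.9] [ 0.392  -0.1453  0.0476] [ 0.4132 -0.1309  0.0753] [  0. 175. 170.]
side [ 0.47   -0.802   0.7647] [52.2002  1.3919 -9.2771]
seat 0.75 [317. 224.] [0.5821 0.0197 0.036 ]
pivot 0.91 [334. 202.] [0.6483 0.115  0.03  ]
cage_post 0.72 [318. 170.] [0.6153 0.2068 0.0885]
spool_center 0.8 [248. 280.] [ 0.3862 -0.1466  0.035 ]
spool_center 0.75 [286. 269.] [ 0.479  -0.1294  0.035 ]
spool_center 0.71 [279. 299.] [ 0.4558 -0.2184  0.035 ]
winder 0.92 [318. 217.] [0.5938 0.0897 0.    ]
reg 0.85 [239.9, 267.3, 263.2, 300.4] [ 0.3948 -0.1651  0.029 ] [ 0.4188 -0.0699  0.0721] [ 47. 129. 125.]
reg 0.67 [273.5, 288.1, 293.2, 314.7] [ 0.4639 -0.2249  0.0363] [ 0.4868 -0.1902  0.0732] [190. 187. 179.]
```

View pics/top0.png

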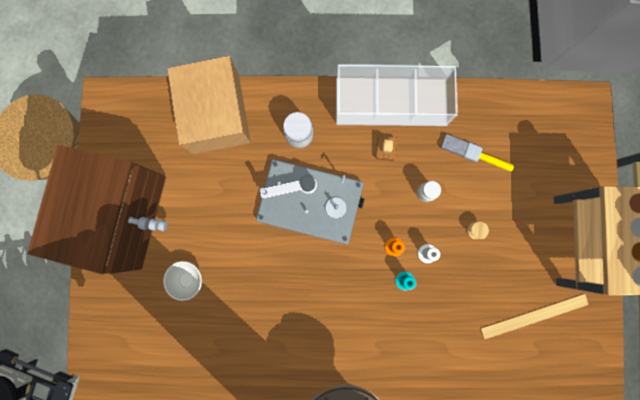

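View pics/side0.png

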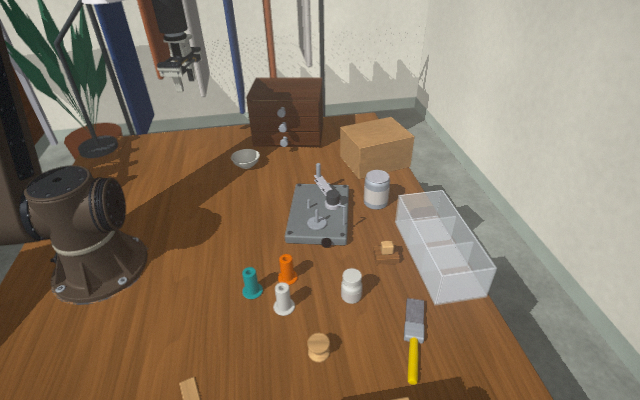

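The top view has the white spool at about (429,253), orange at (395,246), turquoise at (405,281), and the winder at about (310,200) with its spindle disc at (335,207). The side view agrees, with the white spool at (284,298) and the cage post at about (318,172). Next I'll move above the winder for a close look.

Request:
jog_arm:
  travel:
    - [0.093,0.084,-0.11]
    - [0.186,0.168,-0.11]
    - [0.278,0.252,-0.11]
    - [0.371,0.336,-0.11]
    - [0.464,0.42,-0.11]
    - [0.557,0.504,-0.11]
    - [0.65,0.588,-0.11]
    - [0.742,0.672,-0.11]
    - [0.835,0.756,-0.11]
    - [0.928,0.84,-0.11]
  dr:
    - [0,0,0.02]
    - [0,0,0.04]
    - [0,0,0.06]
    - [0,0,0.08]
    - [0,0,0.1]
    - [0,0,0.12]
    - [0,0,0.14]
    - [0,0,0.16]
    - [0,0,0.18]
    - [0,0,0.2]
  claw: [1,1,1,1,1,1,1,1,1,1]

```text
time_s: 1.95
tcp_pos: [0.5117, 0.1146, 0.2821]
eef_rot: [-179.9, 0.0, -90.0]
contact_force: [1.3, 0.6, 0.4]
gripper_width: 0.0876
gripper_force: 0.0
```

```bash
cat > look.py <<'E'
import sys
from h import *
np.set_printoptions(precision=4,suppress=True)
s=r.get_state(); print(s['time_s'],s['tcp_pos'],s['eef_rot'],s['joints'])
c=cam('wrist'); save(c,sys.argv[1]); print('campos',c['T'][:3,3],'view',-c['T'][:3,2])
for nm,z in [('seat',.036),('pivot',.03),('cage_post',.0885),('spool_center',.035)]:
    for d in r.tip_of(nm,'wrist')[:3]: print(nm,d['conf'],np.round(d['at']),atz(c,[d['at']],z)[0])
P,C=cloud(c,c['range_z']>0)
np.savez('cl.npz',P=P,C=C)
m=(P[:,2]>.026)&(P[:,2]<.033)
if m.sum()>2000:
    rc=cv2.minAreaRect(np.float32(P[m,:2])); print('block',rc,'n',m.sum())
E
python3 look.py w1.png
```

```text
1.95 [0.5117 0.1146 0.2821] [-179.9361    0.0362  -89.9693] [ 34.0776   4.3032 -13.0892   0.006  -72.5344 -34.0487]
campos [0.5123 0.0365 0.4403] view [ 0.0012  0.2869 -0.958 ]
seat 0.63 [255.  86.] [0.5793 0.0281 0.036 ]
seat 0.56 [224. 256.] [0.6288 0.2344 0.036 ]
pivot 0.94 [206. 151.] [0.6415 0.1014 0.03  ]
cage_post 0.68 [224. 257.] [0.614  0.2094 0.0885]
block ((0.6755107641220093, 0.0728670060634613), (0.2607972025871277, 0.3309240937232971), 76.33907318115234) n 24888
```

View pics/w1.png

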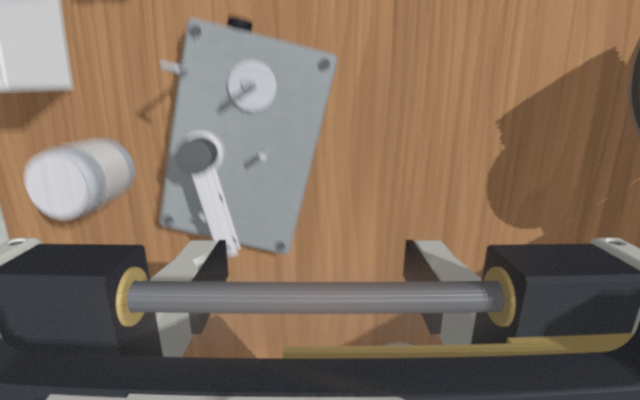

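```bash
python3 - <<'E'
import numpy as np
np.set_printoptions(precision=4,suppress=True)
d=np.load('cl.npz');P=d['P']
def near(c,rad,z0,z1):
    m=(np.hypot(*(P[:,:2]-c).T)<rad)&(P[:,2]>z0)&(P[:,2]<z1); Q=P[m]; print(len(Q), Q.min(0) if len(Q) else '',Q.max(0) if len(Q) else '',np.median(Q,0) if len(Q) else '')
    return Q
near([.579,.028],.045,.05,.1)   # spindle
near([.579,.028],.045,.0345,.039) # disc
near([.614,.209],.04,.075,.12) # post
near([.6415,.1014],.04,.07,.08) # pivot top
E
```

```text
118 [0.5775 0.0257 0.0502] [0.5872 0.0346 0.0841] [0.5802 0.0307 0.0771]
1716 [0.5561 0.0039 0.0345] [0.6076 0.0572 0.0389] [0.5805 0.0303 0.0361]
37 [0.6097 0.2039 0.0756] [0.6141 0.2129 0.0913] [0.6104 0.2084 0.081 ]
1048 [0.622  0.0846 0.0701] [0.6603 0.1224 0.0769] [0.6402 0.1025 0.0743]
```

The winder is seen with the spindle disc at (250,85), the pivot at (200,150) and the post at (228,250). Seat (0.5815, 0.030), pivot (0.641, 0.103), 94 mm apart as expected; yaw ≈ -14°. Next, the spool.

Request:
jog_arm:
  travel:
    - [0.1,0.02,0]
    - [0.2,0.04,0.02]
    - [0.3,0.06,0.03]
    - [0.4,0.08,0.05]
    - [0.49,0.096,0.06]
    - [0.49,0.096,0.06]
    - [0.49,0.096,0.06]
    - [0.49,0.096,0.06]
    - [0.49,0.096,0.06]
    - [0.49,0.096,0.06]
  dr:
    - [0,0,0]
    - [0,0,0]
    - [0,0,0]
    - [0,0,0]
    - [0,0,0]
    - [0,0,0]
    - [0,0,0]
    - [0,0,0]
    - [0,0,0]
    - [0,0,0]
  claw: [0.7,0.7,0.7,0.7,0.7,0.7,0.7,0.7,0.7,0.7]

```text
time_s: 3.45
tcp_pos: [0.4642, -0.1282, 0.2516]
eef_rot: [-180.0, 0.0, -89.7]
contact_force: [-0.6, -0.2, 0.3]
gripper_width: 0.0613
gripper_force: 0.0
```

```bash
python3 look.py w2.png; python3 - <<'E'
import numpy as np,cv2
np.set_printoptions(precision=4,suppress=True)
d=np.load('cl.npz');P=d['P'];C=d['C'].astype(float)
for c in ([.464,-.21],):
  for z0,z1 in((.066,.075),(.03,.06),(.002,.01)):
    m=(np.hypot(*(P[:,:2]-c).T)<.05)&(P[:,2]>z0)&(P[:,2]<z1);Q=P[m];print(z0,len(Q),cv2.minEnclosingCircle(np.float32(Q[:,:2])),np.median(Q,0),np.median(C[m],0))
E
```

```text
3.45 [ 0.4642 -0.1282  0.2516] [-179.99      0.0025  -89.6873] [  8.0289   1.0128 -20.5824  -0.0012 -68.3945  -7.7158]
campos [ 0.4654 -0.2061  0.4099] view [-0.0011  0.2863 -0.9581]
spool_center 0.95 [302. 171.] [ 0.4797 -0.1251  0.035 ]
spool_center 0.69 [382. 142.] [ 0.3948 -0.1578  0.035 ]
spool_center 0.6 [315.  85.] [ 0.4655 -0.2148  0.035 ]
block ((0.438236266374588, -0.05294376611709595), (0.7509098649024963, 0.36182430386543274), 0.024144845083355904) n 3756
0.066 749 ((0.4657101333141327, -0.21265020966529846), 0.016057545319199562) [ 0.4658 -0.2132  0.0701] [234. 234. 231.]
0.03 26 ((0.46550142765045166, -0.2125466763973236), 0.007162855472415686) [ 0.4654 -0.2171  0.0471] [143.5 140.5 138.5]
0.002 752 ((0.4675729274749756, -0.2130737602710724), 0.048428721725940704) [ 0.4658 -0.2116  0.0049] [224.  222.  218.5]
```

View pics/w2.png

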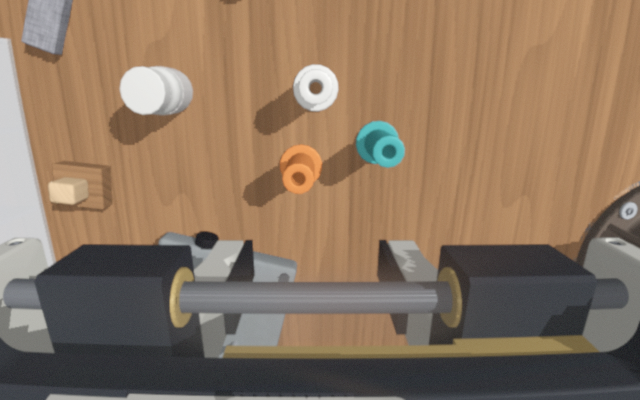

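White spool top is at (316,87), depth centre (0.4657, -0.2126) with radius 16 mm and top at 70 mm, so the size matches. Now the grasp.

Request:
jog_arm:
  travel:
    - [0.1,-0.002,0.0]
    - [0.169,-0.002,0.08]
    - [0.169,-0.002,0.2]
    - [0.169,-0.002,0.3]
    - [0.169,-0.002,0.38]
    - [0.169,-0.002,0.441]
    - [0.169,-0.002,0.441]
    - [0.169,-0.002,0.441]
    - [0.169,-0.002,0.441]
    - [0.169,-0.002,0.441]
  dr:
    - [0,0,0]
    - [0,0,0]
    - [0,0,0]
    - [0,0,0]
    - [0,0,0]
    - [0,0,0]
    - [0,0,0]
    - [0,0,0]
    - [0,0,0]
    - [0,0,0]
  claw: [0.7,0.7,0.7,0.7,0.7,0.7,0.7,0.1,0.1,0.1]
  newtons: 20

```text
time_s: 4.95
tcp_pos: [0.4661, -0.2133, 0.0322]
eef_rot: [-179.9, -0.0, -89.7]
contact_force: [-0.4, -0.1, 0.2]
gripper_width: 0.0366
gripper_force: 0.0
```

Request:
jog_arm:
  travel:
    - [0,0,0]
    - [0,0,0]
    - [0,0,-0.1]
    - [0,0,-0.2]
    - [-0.08,-0.04,-0.26]
    - [-0.16,-0.08,-0.26]
    - [-0.25,-0.12,-0.26]
    - [-0.33,-0.16,-0.26]
    - [-0.41,-0.2,-0.26]
    - [-0.485,-0.233,-0.26]
  dr:
    - [0,0,0]
    - [0,0,0]
    - [0,0,0]
    - [0,0,0]
    - [0,0,0]
    - [0,0,0]
    - [0,0,0]
    - [0,0,0]
    - [0,0,0]
    - [0,0,0]
  claw: [0.1,0.1,0.1,0.1,0.1,0.1,0.1,0.1,0.1,0.1]

```text
time_s: 6.2
tcp_pos: [0.5813, 0.0312, 0.1612]
eef_rot: [-180.0, 0.0, -89.7]
contact_force: [1.0, -0.1, -0.1]
gripper_width: 0.032
gripper_force: 20.0
```

```bash
python3 - <<'E'
from h import *
np.set_printoptions(precision=4,suppress=True)
s=r.get_state(); print(s['tcp_pos'],s['eef_rot'],s['gripper_width'],s['gripper_force'])
c=cam('wrist'); save(c,'w3.png')
P,C=cloud(c,c['range_z']>0)
def f(c0,rad,z0,z1):
    m=(np.hypot(*(P[:,:2]-c0).T)<rad)&(P[:,2]>z0)&(P[:,2]<z1);Q=P[m]
    if len(Q)>3: print(z0,z1,len(Q),cv2.minEnclosingCircle(np.float32(Q[:,:2])),np.median(Q,0),Q[:,2].max())
f([.582,.03],.03,.19,.21); f([.582,.03],.03,.14,.25); f([.582,.03],.05,.033,.039); f([.582,.03],.02,.05,.09)
E
```

```text
[0.5813 0.0312 0.1612] [-179.9906    0.0061  -89.7336] 0.031968513485779844 19.999209456145763
0.19 0.21 3997 ((0.5820534825325012, 0.02189069613814354), 0.028372587636113167) [0.5822 0.0217 0.1987] 0.2099909353505675
0.14 0.25 11718 ((0.5820805430412292, 0.021959567442536354), 0.02843419276177883) [0.582  0.0198 0.1985] 0.24993650314433583
0.033 0.039 2034 ((0.5823411345481873, 0.030319875106215477), 0.02692444808781147) [0.5825 0.022  0.036 ] 0.03844649394533328
0.05 0.09 55 ((0.5820133686065674, 0.028422590345144272), 0.004456013906747103) [0.5817 0.0262 0.0566] 0.06503186040550518
```

View pics/w3.png

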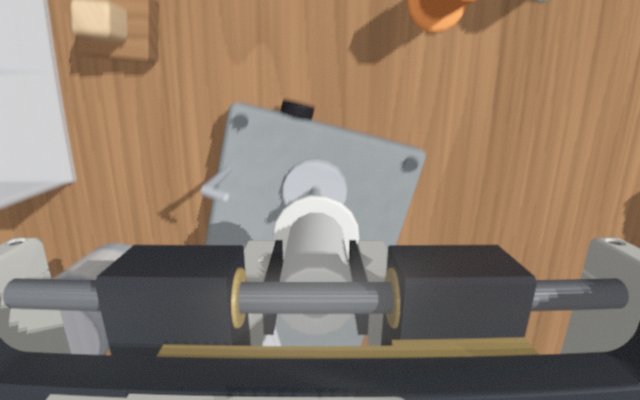

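The image shows the spool upright in the fingers, flange at (316,225), with the seat disc behind it at (314,185). I'll measure the spool in the same frame.

```bash
python3 - <<'E'
from h import *
np.set_printoptions(precision=4,suppress=True)
c=cam('wrist'); P,C=cloud(c,c['range_z']>0)
for z0 in np.arange(.122,.21,.006):
    m=(abs(P[:,0]-.582)<.035)&(P[:,1]<.045)&(P[:,1]>-.02)&(P[:,2]>z0)&(P[:,2]<z0+.006);Q=P[m]
    if len(Q)>5:
        k=Q[abs(Q[:,0]-.582)<.004]
        print(z0,len(Q),'x',np.percentile(Q[:,0],[1,99]),'ymin',np.percentile(k[:,1],[2,50]) if len(k) else '')
E
```

```text
0.128 1165 x [0.5603 0.6079] ymin [0.0108 0.0141]
0.134 998 x [0.5619 0.6072] ymin [0.011  0.0174]
0.14 197 x [0.5699 0.5987] ymin [0.0195 0.02  ]
0.14600000000000002 209 x [0.5699 0.5982] ymin [0.0194 0.02  ]
0.15200000000000002 247 x [0.5699 0.5988] ymin [0.0194 0.02  ]
0.15800000000000003 315 x [0.5652 0.6032] ymin [0.0194 0.0199]
0.16400000000000003 606 x [0.5533 0.6154] ymin [0.0195 0.02  ]
0.17000000000000004 778 x [0.5532 0.6155] ymin [0.0195 0.0201]
0.17600000000000005 964 x [0.5534 0.615 ] ymin [0.0195 0.02  ]
0.18200000000000005 871 x [0.5549 0.6138] ymin [0.0194 0.02  ]
0.18800000000000006 884 x [0.556  0.6124] ymin [0.0194 0.0201]
0.19400000000000006 2139 x [0.5579 0.6106] ymin [0.0197 0.0237]
0.20000000000000007 286 x [0.5583 0.61  ] ymin [0.0232 0.0423]
0.20600000000000007 553 x [0.5644 0.6042] ymin
```

Request:
jog_arm:
  travel:
    - [0.009,0.004,0.02]
    - [0.009,0.004,0.06]
    - [0.009,0.004,0.08]
    - [0.009,0.004,0.08]
    - [0.009,0.004,0.08]
    - [0.009,0.004,0.08]
    - [0.009,0.004,0.08]
    - [0.009,0.004,0.08]
    - [0.009,0.004,0.08]
    - [0.009,0.004,0.08]
  dr:
    - [0,0,0]
    - [0,0,0]
    - [0,0,0]
    - [0,0,0]
    - [0,0,0]
    - [0,0,0]
    - [0,0,0]
    - [0,0,0]
    - [0,0,0]
    - [0,0,0]
  claw: [0.1,0.1,0.1,0.1,0.1,0.1,0.1,0.1,0.1,0.1]

```text
time_s: 7.55
tcp_pos: [0.5789, 0.0252, 0.1211]
eef_rot: [-180.0, 0.0, -89.7]
contact_force: [-0.4, -0.6, 0.6]
gripper_width: 0.0321
gripper_force: 20.0
```

```bash
python3 - <<'E'
from h import *
from scipy.optimize import least_squares
np.set_printoptions(precision=4,suppress=True)
def circ(Q):
    f=lambda p:np.hypot(Q[:,0]-p[0],Q[:,1]-p[1])-p[2]
    return least_squares(f,[*Q.mean(0)[:2],.02],loss='soft_l1',f_scale=.001).x
for i in range(2):
    s=r.get_state(); print(s['tcp_pos'],s['eef_rot'],s['contact_force'])
    c=cam('wrist'); P,C=cloud(c,c['range_z']>0); zb=s['tcp_pos'][2]-.032
    near=np.hypot(P[:,0]-.582,P[:,1]-.03)<.045
    S=near&(P[:,2]>.034)&(P[:,2]<.0385)
    print('seat',S.sum(),cv2.minEnclosingCircle(np.float32(P[S,:2])))
    T=near&(P[:,2]>zb+.009)&(P[:,2]<zb+.028)&(abs(P[:,0]-.582)<.013)&(P[:,1]<.04)
    print('tube',T.sum(),circ(P[T]))
    F=near&(P[:,2]>zb+.0025)&(P[:,2]<zb+.0065)
    print('flange',F.sum(),cv2.minEnclosingCircle(np.float32(P[F,:2])),np.median(P[F,2]))
E
```

```text
[0.5789 0.0252 0.1211] [-179.9983    0.0003  -89.7488] [-0.4387 -0.649   0.6435]
seat 1212 ((0.5822659730911255, 0.029411792755126953), 0.026621229946613312)
tube 579 [0.5795 0.0261 0.0158]
flange 2011 ((0.5792722105979919, 0.025254271924495697), 0.024834023788571358) 0.09395607711083534
[0.5788 0.0252 0.121 ] [179.9972  -0.0004 -89.7461] [ 0.0869 -0.6858 -0.0046]
seat 1217 ((0.5822327733039856, 0.030003337189555168), 0.026707908138632774)
tube 584 [0.5795 0.0261 0.0158]
flange 2004 ((0.5794249773025513, 0.025370603427290916), 0.02483641542494297) 0.09388784892453472
```

Request:
jog_arm:
  travel:
    - [-0.008,-0.005,0]
    - [-0.008,-0.005,0]
    - [-0.008,-0.005,0.005]
    - [-0.008,-0.005,0.015]
    - [-0.008,-0.005,0.025]
    - [-0.008,-0.005,0.035]
    - [-0.008,-0.005,0.045]
    - [-0.008,-0.005,0.055]
    - [-0.008,-0.005,0.06]
    - [-0.008,-0.005,0.06]
  dr:
    - [0,0,0]
    - [0,0,0]
    - [0,0,0]
    - [0,0,0]
    - [0,0,0]
    - [0,0,0]
    - [0,0,0]
    - [0,0,0]
    - [0,0,0]
    - [0,0,0]
  claw: [0.1,0.1,0.1,0.1,0.1,0.1,0.1,0.1,0.1,0.1]

```text
time_s: 8.9
tcp_pos: [0.5812, 0.0292, 0.0908]
eef_rot: [180.0, -0.0, -89.7]
contact_force: [0.3, -0.7, 0.1]
gripper_width: 0.0321
gripper_force: 20.0
```

Request:
jog_arm:
  travel:
    - [0,0,0.01]
    - [0,0,0.02]
    - [0,0,0.03]
    - [0,0,0.038]
    - [0,0,0.042]
    - [0,0,0.045]
    - [0,0,0.047]
    - [0,0,0.048]
    - [0,0,0.048]
    - [0,0,0.048]
  dr:
    - [0,0,0]
    - [0,0,0]
    - [0,0,0]
    - [0,0,0]
    - [0,0,0]
    - [0,0,0]
    - [0,0,0]
    - [0,0,0]
    - [0,0,0]
    - [0,0,0]
  claw: [0.1,0.1,0.1,0.1,0.1,0.1,0.1,0.1,0.1,0.1]

```text
time_s: 10.15
tcp_pos: [0.5814, 0.0292, 0.068]
eef_rot: [-180.0, -0.0, -89.7]
contact_force: [-3.5, 1.5, 7.1]
gripper_width: 0.0319
gripper_force: 20.0
```

Contact of 7 N came at exactly the expected height, so the spool is home. Release and lift.

Request:
jog_arm:
  travel:
    - [0,0,0]
    - [0,0,0]
    - [0,0,0]
    - [0,0,-0.03]
    - [0,0,-0.1]
    - [0,0,-0.2]
    - [-0.08,0,-0.28]
    - [-0.17,0,-0.28]
    - [-0.17,0,-0.28]
    - [-0.17,0,-0.28]
  dr:
    - [0,0,0]
    - [0,0,0]
    - [0,0,0]
    - [0,0,0]
    - [0,0,0]
    - [0,0,0]
    - [0,0,0]
    - [0,0,0]
    - [0,0,0]
    - [0,0,0]
  claw: [0.7,0.7,0.7,0.7,0.7,0.7,0.7,0.7,0.7,0.7]

```text
time_s: 11.4
tcp_pos: [0.5807, 0.1142, 0.2076]
eef_rot: [-180.0, -0.0, -89.7]
contact_force: [-0.2, -0.1, -0.3]
gripper_width: 0.0613
gripper_force: 0.0
```

```bash
python3 look.py w4.png; python3 - <<'E'
import numpy as np,cv2
np.set_printoptions(precision=4,suppress=True)
d=np.load('cl.npz');P=d['P']
for n,c,rad,z0,z1 in (('top',[.582,.03],.03,.1,.115),('flange',[.582,.03],.03,.036,.045),('post',[.615,.209],.03,.085,.12),('piv',[.641,.103],.03,.071,.079)):
    m=(np.hypot(*(P[:,:2]-c).T)<rad)&(P[:,2]>z0)&(P[:,2]<z1);Q=P[m]
    if len(Q)>3: print(n,len(Q),cv2.minEnclosingCircle(np.float32(Q[:,:2])),np.median(Q,0))
E
```

```text
11.4 [0.5807 0.1142 0.2076] [-179.9912   -0.0005  -89.7102] [ 30.0337  13.5261 -11.7708   0.0053 -64.6957 -29.7462]
campos [0.5819 0.0363 0.3659] view [-0.001   0.2863 -0.9582]
seat 0.85 [314.  86.] [0.5828 0.0288 0.036 ]
pivot 0.65 [255. 163.] [0.6403 0.1012 0.03  ]
cage_post 0.53 [315.  88.] [0.5825 0.0322 0.0885]
spool_center 0.8 [316.  85.] [0.581  0.0282 0.035 ]
block ((0.6963094472885132, 0.06796101480722427), (0.2602683901786804, 0.3726591467857361), 76.19866943359375) n 35400
top 1299 ((0.5818659067153931, 0.03001544624567032), 0.01611381396651268) [0.5816 0.0293 0.106 ]
flange 1145 ((0.5822017788887024, 0.030563585460186005), 0.02699081227183342) [0.5824 0.0337 0.0407]
post 25 ((0.6166309714317322, 0.21476921439170837), 0.004704485647380352) [0.6163 0.2151 0.1105]
piv 1635 ((0.6410731673240662, 0.10305943340063095), 0.02002634108066559) [0.6408 0.1026 0.0744]
```

View pics/w4.png

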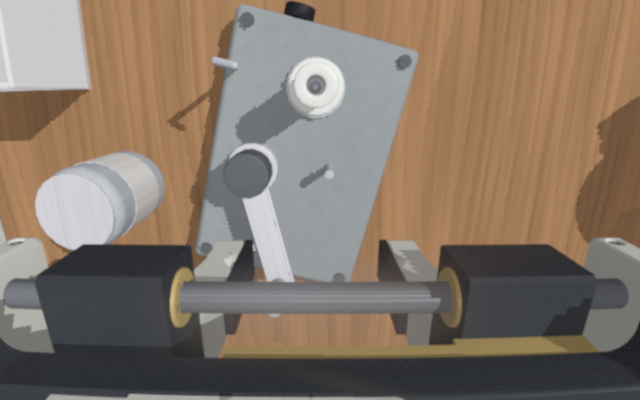

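The picture shows the spool at (316,85) concentric with its disc, top at 106 mm (= 36+70), so it is fully home and free. Now grip the post.

Request:
jog_arm:
  travel:
    - [-0.1,-0.036,0]
    - [-0.194,-0.072,0.0]
    - [-0.194,-0.072,0.05]
    - [-0.194,-0.072,0.12]
    - [-0.194,-0.072,0.2]
    - [-0.194,-0.072,0.265]
    - [-0.194,-0.072,0.265]
    - [-0.194,-0.072,0.265]
    - [-0.194,-0.072,0.265]
    - [-0.194,-0.072,0.265]
  dr:
    - [0,0,-0.017]
    - [0,0,-0.034]
    - [0,0,-0.034]
    - [0,0,-0.034]
    - [0,0,-0.034]
    - [0,0,-0.034]
    - [0,0,-0.034]
    - [0,0,-0.034]
    - [0,0,-0.034]
    - [0,0,-0.034]
  claw: [0.5,0.5,0.5,0.5,0.5,0.5,0.5,0.0,0.0,0.0]
  newtons: 20

```text
time_s: 12.9
tcp_pos: [0.6171, 0.2117, 0.076]
eef_rot: [-179.9, 0.0, -77.5]
contact_force: [0.2, 0.5, 0.6]
gripper_width: 0.0198
gripper_force: 0.0
```

Request:
jog_arm:
  travel:
    - [0,0,0]
    - [0,0,0]
    - [0,0,0]
    - [0,0,0]
    - [0,0,0]
    - [0,0,0]
    - [0,0,0]
    - [0,0,0]
    - [0,0,0]
    - [0,0,0]
  dr:
    - [0,0,0]
    - [0,0,0]
    - [0,0,0]
    - [0,0,0]
    - [0,0,0]
    - [0,0,0]
    - [0,0,0]
    - [0,0,0]
    - [0,0,0]
    - [0,0,0]
  claw: [0,0,0,0,0,0,0,0,0,0]

```text
time_s: 14.15
tcp_pos: [0.6158, 0.2113, 0.0756]
eef_rot: [180.0, 0.0, -77.5]
contact_force: [-4.4, 1.1, 6.7]
gripper_width: 0.0138
gripper_force: 20.0
```

```bash
python3 - <<'E'
from h import *
np.set_printoptions(precision=4,suppress=True)
s=r.get_state(); print(s['tcp_pos'],s['eef_rot'],s['gripper_width'],s['contact_force'],s['joints'])
p,q=pose(); piv=np.array([.641,.103]); v=p[:2]-piv; a0=np.arctan2(v[1],v[0]); R0=np.hypot(*v); print(np.degrees(a0),R0)
for dd in range(0,73,4):
    a=a0+np.radians(dd); w=np.r_[piv+R0*np.array([np.cos(a),np.sin(a)])-p[:2],0]
    print(dd,tool(w),round(-dd/360,4))
E
```

```text
[0.6158 0.2113 0.0756] [179.9617   0.0076 -77.5021] 0.013752251979098896 [-4.3888  1.0577  6.7318] [ 36.0632  25.5188 -12.8937  -0.0284 -51.6196 -23.5477]
103.11758241809432 0.1112281895422953
0 [0. 0. 0.] 0.0
4 [0.0007 0.0155 0.    ] -0.0111
8 [0.0025 0.0309 0.    ] -0.0222
12 [0.0054 0.0462 0.    ] -0.0333
16 [0.0093 0.0612 0.    ] -0.0444
20 [0.0142 0.0759 0.    ] -0.0556
24 [0.0202 0.0903 0.0001] -0.0667
28 [0.0272 0.1041 0.0001] -0.0778
32 [0.0351 0.1175 0.0001] -0.0889
36 [0.0439 0.1303 0.0001] -0.1
40 [0.0536 0.1424 0.0001] -0.1111
44 [0.0641 0.1538 0.0001] -0.1222
48 [0.0754 0.1645 0.0001] -0.1333
52 [0.0874 0.1744 0.0001] -0.1444
56 [0.1    0.1834 0.0001] -0.1556
60 [0.1133 0.1914 0.0001] -0.1667
64 [0.1271 0.1986 0.0001] -0.1778
68 [0.1413 0.2047 0.0001] -0.1889
72 [0.156  0.2099 0.0001] -0.2
```

Request:
jog_arm:
  travel:
    - [0.0007,0.0155,0]
    - [0.0025,0.031,0]
    - [0.0054,0.046,0]
    - [0.0093,0.061,0]
    - [0.014,0.076,0]
    - [0.02,0.09,0]
    - [0.027,0.104,0]
    - [0.035,0.1175,0]
    - [0.044,0.13,0]
    - [0.0535,0.1425,0]
  dr:
    - [0,0,-0.011]
    - [0,0,-0.022]
    - [0,0,-0.033]
    - [0,0,-0.044]
    - [0,0,-0.056]
    - [0,0,-0.067]
    - [0,0,-0.078]
    - [0,0,-0.089]
    - [0,0,-0.1]
    - [0,0,-0.111]
  claw: [0,0,0,0,0,0,0,0,0,0]

```text
time_s: 15.4
tcp_pos: [0.5537, 0.1715, 0.0756]
eef_rot: [-179.8, -0.0, -37.4]
contact_force: [1.2, 5.1, 0.8]
gripper_width: 0.0132
gripper_force: 20.0
```

```bash
python3 - <<'E'
from h import *
np.set_printoptions(precision=4,suppress=True)
s=r.get_state(); print(s['tcp_pos'],s['eef_rot'],s['gripper_width'],s['contact_force'],s['gripper_force'])
p,q=pose(); piv=np.array([.641,.103]); v=p[:2]-piv; a0=np.arctan2(v[1],v[0]); R0=np.hypot(*v); print(np.degrees(a0),R0)
for dd in range(0,31,2):
    a=a0+np.radians(dd); w=np.r_[piv+R0*np.array([np.cos(a),np.sin(a)])-p[:2],0]
    print(dd,tool(w),round(-dd/360,4))
E
```

```text
[0.5537 0.1715 0.0756] [-179.7688   -0.0363  -37.3949] 0.013158260737146668 [1.1988 5.0807 0.7569] 20.011357069015503
141.89099799768638 0.11093374095473352
0 [0. 0. 0.] 0.0
2 [ 0.      0.0077 -0.    ] -0.0056
4 [ 0.0003  0.0155 -0.0001] -0.0111
6 [ 0.0009  0.0232 -0.0001] -0.0167
8 [ 0.0018  0.0309 -0.0001] -0.0222
10 [ 0.0029  0.0386 -0.0002] -0.0278
12 [ 0.0043  0.0462 -0.0002] -0.0333
14 [ 0.0059  0.0538 -0.0002] -0.0389
16 [ 0.0078  0.0613 -0.0002] -0.0444
18 [ 0.01    0.0687 -0.0003] -0.05
20 [ 0.0124  0.076  -0.0003] -0.0556
22 [ 0.0151  0.0833 -0.0003] -0.0611
24 [ 0.0181  0.0905 -0.0004] -0.0667
26 [ 0.0212  0.0975 -0.0004] -0.0722
28 [ 0.0247  0.1045 -0.0004] -0.0778
30 [ 0.0283  0.1113 -0.0004] -0.0833
```

Request:
jog_arm:
  travel:
    - [0.0003,0.0155,0]
    - [0.0018,0.031,0]
    - [0.0043,0.046,0]
    - [0.0078,0.061,0]
    - [0.01,0.0687,0]
    - [0.0124,0.076,0]
    - [0.0138,0.08,0]
    - [0.0151,0.0833,0]
    - [0.0151,0.0833,0]
    - [0.0151,0.0833,0]
  dr:
    - [0,0,-0.011]
    - [0,0,-0.022]
    - [0,0,-0.033]
    - [0,0,-0.044]
    - [0,0,-0.05]
    - [0,0,-0.056]
    - [0,0,-0.058]
    - [0,0,-0.061]
    - [0,0,-0.061]
    - [0,0,-0.061]
  claw: [0,0,0,0,0,0,0,0,0,0]

```text
time_s: 16.65
tcp_pos: [0.5348, 0.1339, 0.0756]
eef_rot: [-179.8, -0.1, -15.6]
contact_force: [1.3, 5.2, -0.4]
gripper_width: 0.0135
gripper_force: 20.0
```

Request:
jog_arm:
  travel:
    - [0,0.002,0]
    - [0,0.004,0]
    - [0,0.006,0]
    - [0.0003,0.008,0]
    - [0.0003,0.008,0]
    - [0.0003,0.008,0]
    - [0.0003,0.008,0]
    - [0.0003,0.008,0]
    - [0.0003,0.008,0]
    - [0.0003,0.008,0]
  dr:
    - [0,0,-0.001]
    - [0,0,-0.003]
    - [0,0,-0.004]
    - [0,0,-0.004]
    - [0,0,-0.004]
    - [0,0,-0.004]
    - [0,0,-0.004]
    - [0,0,-0.004]
    - [0,0,-0.004]
    - [0,0,-0.004]
  claw: [0,0,0,0,0,0,0,0,0,0]

```text
time_s: 17.9
tcp_pos: [0.5338, 0.1302, 0.0756]
eef_rot: [-179.8, -0.1, -14.1]
contact_force: [0.2, 5.5, 0.6]
gripper_width: 0.0135
gripper_force: 20.0
```

Request:
jog_arm:
  travel:
    - [0,0.001,0]
    - [0,0.002,0]
    - [0,0.003,0]
    - [0,0.004,0]
    - [0,0.005,0]
    - [0,0.005,0]
    - [0,0.005,0]
    - [0,0.005,0]
    - [0,0.005,0]
    - [0,0.005,0]
  dr:
    - [0,0,0]
    - [0,0,0]
    - [0,0,0]
    - [0,0,0]
    - [0,0,0]
    - [0,0,0]
    - [0,0,0]
    - [0,0,0]
    - [0,0,0]
    - [0,0,0]
  claw: [0,0,0,0,0,0,0,0,0,0]

```text
time_s: 19.15
tcp_pos: [0.5338, 0.1298, 0.0757]
eef_rot: [-179.6, -0.2, -14.1]
contact_force: [0.1, 15.2, -1.8]
gripper_width: 0.0133
gripper_force: 20.0
```

The post stopped moving and the force rose from 5.5 N to 15 N, so it is against the forward stop. I'll check the spool, then hand in.

```bash
python3 - <<'E'
from h import *
np.set_printoptions(precision=4,suppress=True)
c=cam('wrist'); P,C=cloud(c,c['range_z']>0)
m=(np.hypot(P[:,0]-.582,P[:,1]-.03)<.03)&(P[:,2]>.1)&(P[:,2]<.115);Q=P[m]
print(len(Q),cv2.minEnclosingCircle(np.float32(Q[:,:2])) if len(Q) else '',np.median(Q,0) if len(Q) else '')
c=cam('side'); save(c,'side1.png'); s=r.get_state(); print(s['contact_force'],s['tcp_pos'])
E
```

```text
5327 ((0.5816236734390259, 0.030603282153606415), 0.01667279563844204) [0.583  0.0315 0.1059]
[-0.4159 15.6009 -2.5134] [0.5339 0.1298 0.0757]
```

View pics/side1.png

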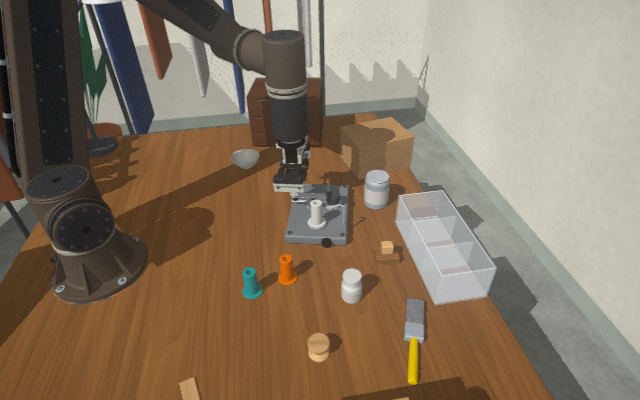

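The side view shows the white spool home on the spindle at (316,214), the gripper holding the cage post at (292,190), and the other things where they were.

```bash
python3 -c "
from plant import r
print(r.close_job())"
```

```text
the job is handed in; nothing more can be done
None
```

The job is handed in: the white spool stands fully home on the spindle and is let go, and the gripper is holding the cage arm against its forward stop with about 15 N; the verdict was not shown.

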